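# Feel for the hidden release of the bar clamp and hold it down

## Task

The bar clamp opens only while the release hidden in its back ledge is held down. With the fingertips, touch down gently on the left end of the ledge behind the fence, sweep along the ledge until they find the notch, then press the release inside it fully down and finish while still holding it down, so that the jaw stays open for a colleague to take the bar. Grasp and lift nothing, do not push the jaw itself, and leave the bar and the tools lying round the clamp where they are.

Things in the scene. Friction and masses are not known exactly. Their poses are not given: they have to be found in the camera images.
- clamp_base: Low steel bar clamp fixed to the bench, 200 mm (x) by 300 mm (y), base plate 20 mm thick; origin at the centre of its underside, on the bench; x points away from the robot at yaw 0, y to the left, z up; yaw within 0.3 rad. A fence 12 mm thick (x = 44 to 56 mm), 74 mm high, runs its whole length; the dark ledge lies behind it.
- ledge (a point): Middle of the ledge's top, 50 mm above the bench; axes as the clamp's. The ledge is 43 mm wide in x (fence in front, open at the back), 300 mm long in y, rigid, level and flat but for one notch as wide as the ledge and 44 mm long, its centre at y = 88, 44, 0, -44 or -88 mm from here: which one is not told. The notch's floor, dark too, is the release, 10 mm below the ledge.
- ledge_end: The solid left (+y) end of the ledge, dark steel, 44 mm (x) by 39 mm (y); origin at the centre of its top face, 50 mm above the bench; axes as the clamp's; part of the clamp. Touch down here.
- release (a joint): The release plunger in the notch floor (42 x 41 mm): 0 = up (top 10 mm below the ledge), 0.008 m = fully down (top 18 mm below the ledge). A spring pushes it back up: it starts to move at about 2 N and is fully down at about 6 N, against a rigid stop. It is coupled to the jaw.
- clamp_jaw: The clamp's moving jaw, an aluminium bar 20 x 150 x 24 mm in front of the nylon bar; origin at the centre of its underside, 20 mm above the bench; it moves toward the clamp's -x by as much as the release goes down (8 mm when fully open). Not to be touched.
- bar: Black nylon bar, 28 x 160 x 28 mm, loose, lying along the clamp's y on the base plate between jaw and fence, top at 48 mm; origin at the centre of its underside. To be left.
- ring: Black clamp ring, 70 x 80 x 18 mm, lying on the bench right of the clamp; origin at the centre of its underside. To be left.
- deburr_tool: Deburring tool with a thick handle, 17 x 137 x 17 mm, lying on the bench behind the clamp; origin at the centre of its underside. To be left.
- tap_wrench: T tap wrench, 85 x 118 x 17 mm, lying on the bench left of the clamp; origin at the centre of its underside. To be left.

How it is judged:
On the way:
1. the fingertips have touched down on the left end of the ledge (contact force between the fingers and ledge_end above 0.5 N), for 0.1 s.
At the end, for the whole second after the job is handed in: The release is held at least 6.5 of its 8 mm down through the last second, so that the jaw has opened by at least 6 mm; nothing pushes the jaw itself; the bar is within 12 mm and the ring, deburring tool and tap wrench within 20 mm of where they started (value of joint release above 0.0065 m and x of clamp_jaw in the frame of clamp_base below -0.0015 m and contact force between the fingers and clamp_jaw below 0.5 N and distance of bar from where it was at the start of the episode below 0.012 m and distance of each of ring, deburr_tool, tap_wrench from where it was at the start of the episode below 0.02 m); the arm keeps its last pose, push and grip.
It fails at once if the jaw itself is pushed (contact force between any of the fingers, the arm and clamp_jaw above 1 N).
It fails at once if the fingers hit or press anything harder than 50 N (contact force between the fingers and anything else above 50 N).
It fails at once if the nylon bar is lifted or moved more than 12 mm (distance of bar from where it was at the start of the episode above 0.012 m).
It fails at once if the ring, deburring tool or tap wrench is moved more than 20 mm (distance of any of ring, deburr_tool, tap_wrench from where it was at the start of the episode above 0.02 m).
It also fails if it takes over 58 s, if anything falls off the work surface, if the arm or the gripper's body presses on something with over 40 N, if the wrist force passes 120 N, or if a joint passes its speed limit or range.

## Robot

A 6-joint arm with a two-finger parallel gripper is mounted at the origin on a cart in front of the work surface, level with it; the furniture and walls round the work are solid. World frame = base frame: x ahead of the robot, y to its left, z up, the work surface at z = 0. Lengths are in m, angles in rad, forces in N, time in s.
With the tool pointing down it reaches from about 0.25 to 0.85 m from the base axis. Payload 12.5 kg.
Tool frame: the origin (TCP) lies at the very end of the fingers, on their centre line; the grasp point (between the pads) lies 19 mm behind it; z points along the fingers, y is the line along which they close (so a half turn about z gives the same grasp; the last joint's range is limited). The gripper opens to 93 mm and grips with 3 to 60 N. Pads are 15 mm wide; open, the fingers measure 128 mm over their backs; the gripper's body (75 mm by 188 mm) begins 65 mm behind the grasp point.
Start: joints at [1.057, 0.351, 1.652, -0, 1.139, -0.085], TCP at [0.229, 0.5, 0.219] pointing down, gripper open.
Joint ranges: [-2.75, 2.75], [-0.79, 2.1], [0.01, 2.65], [-1.57, 4.71], [0.07, 3.14], [-2.87, 2.87]. Speed limits (rad/s): [2.22, 2.22, 2.79, 3.14, 3.14, 3.14].

## Interface

Orientations are given as a unit quaternion [w, x, y, z].
In Python, from plant import bot, imaging gives the robot as it stands.
- The arm moves only by the shell command python3 -m handwheel 'ROWS' [OPENING] [FORCE]. ROWS is JSON, a list of rows, each a list of 2 entries, a list of its own where there are three numbers: the shift along the tool's x, y, z as a fraction of full scale, then the turn about the tool's z as a fraction of full scale. In form: [[[x, y, z], spin], ...]. A call has exactly 5 rows; each row is the pose to reach, as a shift and turn from the pose commanded when the call began, along the tool's axes at that moment; what a row does not reach only later rows make up. Full scale, the value 1, is 200 mm for a shift and 45 degrees for a turn. A row lasts 1/12 s, in which the tool goes at most 41.7 mm and 7.16 degrees, less where a joint would pass 70% of its speed; a pose out of reach is approached as far as the arm can. A call with a number of a shift or a turn outside -1 to 1 is refused whole. A call with a gripper value outside its range is refused whole. OPENING is the opening, from 0 (shut) to 1 (fully open), set as the call begins (- or left out, the last holds). The fingers move at their own pace and stop on an object; FORCE is the grip in N (left out, the last holds). Time passes only in rows, so rows that repeat a pose let the fingers close, or fill a call up. It gives the time, the measured TCP pose, the force, the opening and the grip force at its end, in the units of the state.
- bot.get_obs(): the state, without advancing time (a new reading comes with each control period).
- imaging.grab_frame(name): name is "scene" or "side" or "wrist"; returns a dict with "image" (480x640x3 uint8, red, green, blue), "intrinsics" (3x3 intrinsics, pixels), "cam_to_world" (4x4, takes a point from camera to world coordinates). Camera axes: x right, y down, z forward; pixel columns grow to the right and rows downward; lengths in m; the calibration is good to about 2 mm. The wrist camera is an equidistant fisheye: a pixel r from the principal point sees the ray r / f radians off the axis. A picture is of the moment at which its call begins. There is no depth.
- bot.sign_off(): hands the job in; it is judged then, once.
The state is a dict: "t": time; "joints": joint angles; "dq": joint speeds; "effort": joint torques, N m; "ee_pos": TCP position; "tool_rot": TCP orientation; "force": force on the tool from outside, world axes, zero at the start; "torque": the same for the moment, N m; "opening": finger opening in m; "finger_force": force on a finger pad.
Only numpy, scipy, OpenCV 4.12 (cv2) and the standard library are available. Lean on these libraries where they do the work, as an engineer would, in place of code of your own. Each camera call takes 0.05 s, during which the arm holds its last target. There are 200 camera calls.

## Working session

There is one attempt and no reset: what is moved stays moved. The work goes in short steps, Python scripts to look and compute and a shell command to move; the robot and the scene stay as the last step left them, time stands still between calls to the robot, and variables do not carry over. Pictures are saved under pics/ and viewed, at most 10 in all, crops included, and the job is handed in when it is done.

```bash
ls; mkdir -p pics; python3 - <<'E'
from plant import bot, imaging
import cv2,numpy as np
o=bot.get_obs();print({k:np.round(v,3).tolist() for k,v in o.items()})
for n in("scene","side","wrist"):
    f=imaging.grab_frame(n);cv2.imwrite(f"pics/{n}0.png",f["image"][:,:,::-1]);print(n,np.round(f["intrinsics"],1).tolist(),np.round(f["cam_to_world"],3).tolist())
E
```

```text
pics
{'t': 0.0, 'joints': [1.057, 0.351, 1.652, -0.0, 1.139, -0.085], 'dq': [-0.003, 0.001, -0.001, -0.001, 0.0, -0.001], 'effort': [-0.003, -49.732, -28.526, 0.07, 0.026, -0.0], 'ee_pos': [0.228, 0.5, 0.218], 'tool_rot': [-0.0, 0.213, 0.977, -0.001], 'force': [-0.002, -0.007, -0.758], 'torque': [-0.002, -0.029, 0.06], 'finger_force': 0.0, 'opening': 0.093}
scene [[532.0, 0.0, 313.9], [0.0, 532.0, 233.9], [0.0, 0.0, 1.0]] [[0.873, -0.255, 0.415, 0.172], [-0.487, -0.417, 0.767, -0.64], [-0.022, -0.872, -0.488, 0.533], [0.0, 0.0, 0.0, 1.0]]
side [[491.1, 0.0, 308.6], [0.0, 491.1, 237.8], [0.0, 0.0, 1.0]] [[0.999, -0.002, 0.044, 0.496], [-0.041, -0.375, 0.926, -1.027], [0.015, -0.927, -0.375, 0.519], [0.0, 0.0, 0.0, 1.0]]
wrist [[371.6, 0.0, 318.3], [0.0, 371.6, 242.5], [0.0, 0.0, 1.0]] [[0.415, 0.873, 0.257, 0.157], [0.91, -0.398, -0.118, 0.532], [-0.001, 0.283, -0.959, 0.385], [0.0, 0.0, 0.0, 1.0]]
```

View pics/scene0.png

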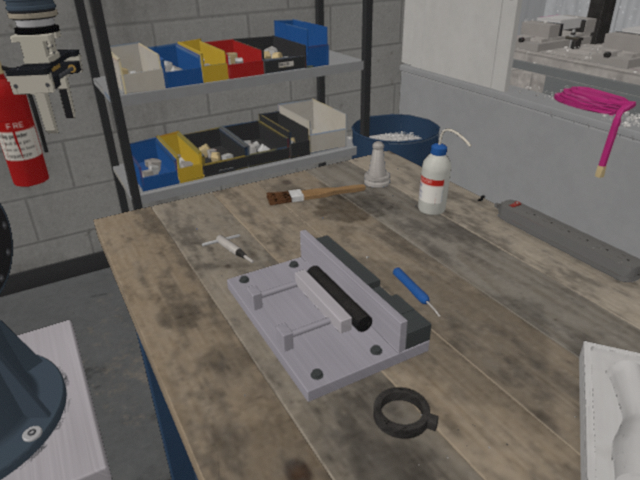

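View pics/wrist0.png

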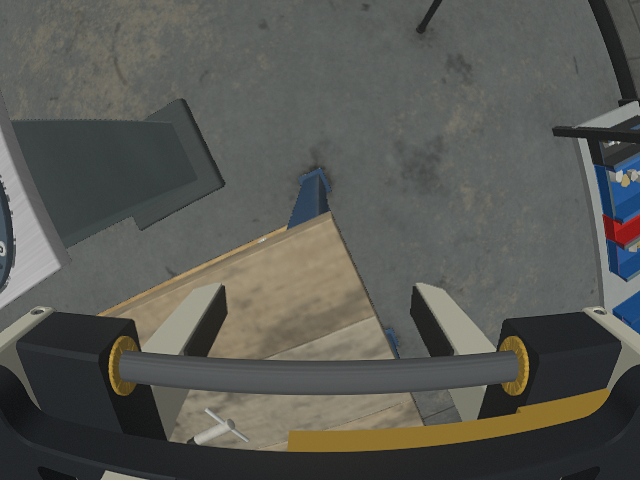

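View pics/side0.png

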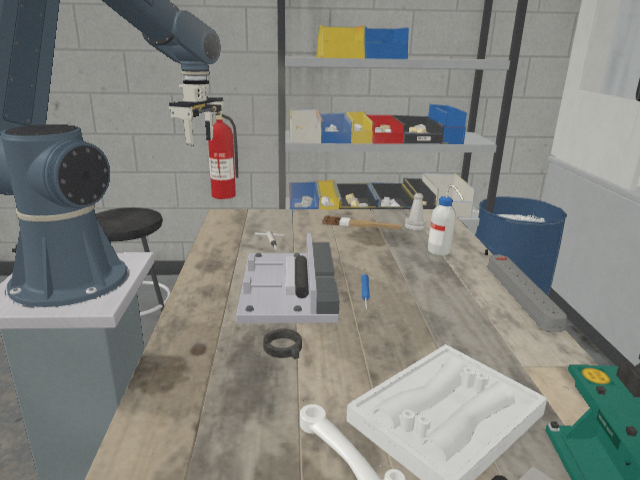

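Scene: clamp plate corners at about (228,282), (308,392) and (428,345), the fence from (302,235) to (406,325), and the dark ledge behind it with a gap near (390,285). The side view shows the ledge at (313–338, 243–313). The wrist view does not see the clamp yet. I'll zoom in on the clamp.

```bash
python3 - <<'E'
import cv2,numpy as np
a=cv2.imread("pics/scene0.png")[220:400,220:440];b=cv2.imread("pics/side0.png")[225:330,230:380]
a=cv2.resize(a,None,fx=2.5,fy=2.5,interpolation=cv2.INTER_CUBIC);
cv2.imwrite("pics/a.png",np.clip(a.astype(float)*1.5,0,255).astype(np.uint8))
b=cv2.resize(b,None,fx=5,fy=5,interpolation=cv2.INTER_CUBIC)
cv2.imwrite("pics/b.png",np.clip(b.astype(float)*1.5,0,255).astype(np.uint8))
E
```

```text
(no output)
```

View pics/a.png

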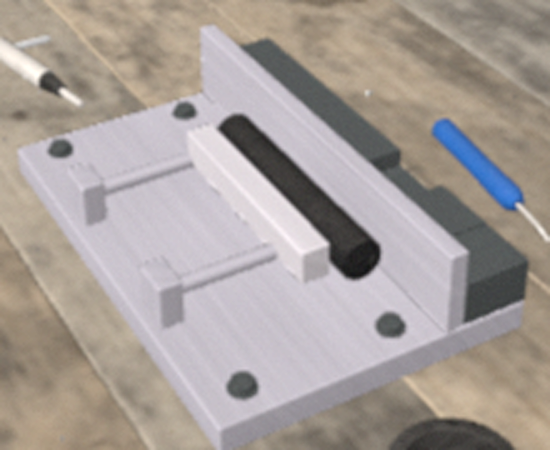

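View pics/b.png

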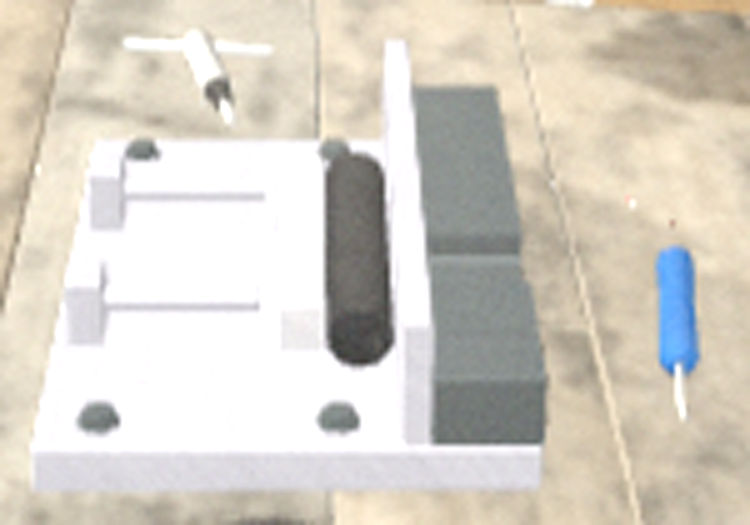

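The crops show the notch in the ledge. In the scene crop it lies at (398–432, 155–190), i.e. pixels (379–393, 282–296). In the side crop its far wall is at row ~245, i.e. pixels (318–334, 274). So it is right of the middle. Now I'll compute the pose from corners in both views.

```bash
cat >h.py <<'E'
import numpy as np
from scipy.optimize import least_squares
from plant import bot, imaging
def ray(f,uv,fish=False):
    K=f["intrinsics"];T=f["cam_to_world"]
    x=(uv[0]-K[0,2])/K[0,0];y=(uv[1]-K[1,2])/K[1,1]
    if fish:
        r=np.hypot(x,y);d=np.array([x/r*np.sin(r),y/r*np.sin(r),np.cos(r)])
    else: d=np.array([x,y,1.])
    d=T[:3,:3]@d;return T[:3,3],d/np.linalg.norm(d)
def plane(f,uv,z,fish=False):
    c,d=ray(f,uv,fish);return c+d*(z-c[2])/d[2]
def tri(rs):
    A=sum(np.eye(3)-np.outer(d,d) for c,d in rs);b=sum((np.eye(3)-np.outer(d,d))@c for c,d in rs)
    return np.linalg.solve(A,b)
E
python3 - <<'E'
from h import *
s=imaging.grab_frame("scene");d=imaging.grab_frame("side")
# clamp-frame points, scene px, side px
P={"ledge near back":((.1,-.15,.05),(430.4,325.2),(339,300.2)),"ledge far back":((.1,.15,.05),(326.8,236),(329.2,242.4)),
"base near left":((-.1,-.15,.02),(308.8,392.8),(237,315.4)),"base far left":((-.1,.15,.02),(228,280.8),(249,253.2)),
"fence near front":((.044,-.15,.074),(404.5,322.5),(311,290.4)),"fence far front":((.044,.15,.074),(301,231.5),(307,233)),
"notch back far":((.1,np.nan,.05),(379.5,282.5),(334,272.5)), "notch back near":((.1,np.nan,.05),(393,295),None)}
A=[];B=[]
for k,(c,p,q) in P.items():
    x1=plane(s,p,c[2]);x2=plane(d,q,c[2]) if q else x1*np.nan
    print(k,x1.round(4),x2.round(4),tri([ray(s,p),ray(d,q)]).round(4) if q else"")
    if c[1]==c[1]: A+=[c,c];B+=[x1,x2]
A=np.array(A);B=np.array(B)
g=lambda v:(np.c_[A[:,0]*np.cos(v[2])-A[:,1]*np.sin(v[2])+v[0],A[:,0]*np.sin(v[2])+A[:,1]*np.cos(v[2])+v[1]]-B[:,:2]).ravel()
r=least_squares(g,[.5,0,0],loss="soft_l1",f_scale=.003);x,y,t=r.x;print(r.x,g(r.x).reshape(-1,2).round(4).tolist())
R=np.array([[np.cos(t),-np.sin(t)],[np.sin(t),np.cos(t)]])
for p in [plane(s,(379.5,282.5),.05),plane(s,(393,295),.05)]: print("notch in clamp",R.T@(p[:2]-[x,y]))
for n,l in (("end",(.078,.13)),("notch-44",(.078,-.044)),("right",(.078,-.13))): print(n,R@l+[x,y])
print(np.round(bot.get_obs()["tool_rot"],4))
E
```

```text
ledge near back [ 0.5943 -0.1976  0.05  ] [ 0.5967 -0.1912  0.05  ] [ 0.5952 -0.1969  0.0514]
ledge far back [0.5988 0.0992 0.05  ] [0.6011 0.1014 0.05  ] [0.6009 0.1026 0.0487]
base near left [ 0.3983 -0.1965  0.02  ] [ 0.3989 -0.1946  0.02  ] [ 0.3987 -0.1963  0.0204]
base far left [0.4017 0.0987 0.02  ] [0.4008 0.1042 0.02  ] [0.4011 0.0958 0.0229]
fence near front [ 0.5471 -0.1974  0.074 ] [ 0.5417 -0.1952  0.074 ] [ 0.5417 -0.2036  0.0794]
fence far front [0.5465 0.1005 0.074 ] [0.5455 0.1046 0.074 ] [0.545  0.0972 0.0765]
notch back far [ 0.5944 -0.074   0.05  ] [ 0.5979 -0.069   0.05  ] [ 0.597  -0.0709  0.0493]
notch back near [ 0.5925 -0.1122  0.05  ] [nan nan nan] 
[ 0.49958599 -0.04692369 -0.00927465] [[0.0039, -0.0003], [0.0015, -0.0067], [0.0022, 0.0029], [-0.0001, 0.0007], [-0.0001, 0.0006], [-0.0007, -0.0013], [-0.0007, 0.0053], [0.0001, -0.0002], [-0.0049, 0.0], [0.0005, -0.0021], [-0.0016, 0.0022], [-0.0005, -0.0019]]
notch in clamp [ 0.09503072 -0.02615936]
notch in clamp [ 0.09353086 -0.06438268]
end [0.57878832 0.0823473 ]
notch-44 [ 0.57717456 -0.09164521]
right [ 0.57637695 -0.17764151]
[-1.000e-04  2.128e-01  9.771e-01 -2.000e-04]
```

Clamp is at about (0.4996, -0.047) with yaw about -0.01. The notch shows at about y = -44 mm, so its world position is roughly (0.577, -0.092). Plan: shut the fingers, turn tool y along the ledge and go over the left end.

```bash
python3 -m handwheel '[[[-0.15,-0.08,0],-0.107],[[-0.35,-0.17,0],-0.214],[[-0.55,-0.26,0],-0.321],[[-0.75,-0.36,0],-0.428],[[-0.95,-0.45,0],-0.535]]' 0 10; python3 -m handwheel '[[[0,0,0],0],[[0,0,0],0],[[0,0,0],0],[[0,0,0],0],[[0,0,0],0]]'
python3 - <<'E'
from h import *
from scipy.spatial.transform import Rotation as Ro
o=bot.get_obs();q=o["tool_rot"];R=Ro.from_quat([q[1],q[2],q[3],q[0]]).as_matrix();print(R.round(3).tolist(),o["joints"])
print((R.T@(np.array([.579,.083,.15])-o["ee_pos"])/.2).round(3))
E
```

```text
t: 0.67
ee_pos: [0.3584, 0.345, 0.2187]
tool_rot: [0.0, 0.002, 1.0, 0.0]
force: [1.5, 0.3, -0.7]
opening: 0.0645
finger_force: 0.0
t: 1.08
ee_pos: [0.3569, 0.3476, 0.2186]
tool_rot: [-0.0, 0.004, 1.0, 0.0]
force: [0.6, -0.1, -0.6]
opening: 0.0309
finger_force: 0.0
[[-1.0, 0.007, -0.0], [0.007, 1.0, 0.0], [0.0, 0.0, -1.0]] [ 6.78551006e-01  2.56691549e-01  1.78232172e+00  1.25414416e-04
  1.10264666e+00 -8.84861769e-01]
[-1.12  -1.314  0.343]
```

```bash
python3 -m handwheel '[[[-0.12,-0.14,0],0],[[-0.24,-0.28,0],0],[[-0.36,-0.42,0],0],[[-0.48,-0.56,0],0],[[-0.6,-0.7,0],0]]'; python3 -m handwheel '[[[-0.12,-0.14,0.08],0],[[-0.24,-0.28,0.16],0],[[-0.36,-0.42,0.24],0],[[-0.46,-0.54,0.3],0],[[-0.52,-0.615,0.34],0]]'; python3 -m handwheel '[[[0,0,0],0],[[0,0,0],0],[[0,0,0],0],[[0,0,0],0],[[0,0,0],0]]'
python3 - <<'E'
from h import *;import cv2
f=imaging.grab_frame("wrist");cv2.imwrite("pics/w1.png",f["image"][:,:,::-1]);print(f["cam_to_world"].round(3).tolist())
E
```

```text
t: 1.5
ee_pos: [0.477, 0.2052, 0.2187]
tool_rot: [0.0, 0.004, 1.0, 0.0]
force: [0.2, 0.6, 0.4]
opening: 0.0012
finger_force: 0.0
t: 1.92
ee_pos: [0.5805, 0.0804, 0.149]
tool_rot: [-0.001, 0.004, 1.0, -0.0]
force: [0.1, 0.1, -0.5]
opening: 0.0005
finger_force: 0.0
t: 2.33
ee_pos: [0.5792, 0.0829, 0.1513]
tool_rot: [0.0, 0.004, 1.0, 0.0]
force: [0.6, 0.1, -0.6]
opening: 0.0
finger_force: 0.0
[[0.007, 0.959, 0.284, 0.5], [1.0, -0.006, -0.002, 0.083], [0.0, 0.284, -0.959, 0.318], [0.0, 0.0, 0.0, 1.0]]
```

View pics/w1.png

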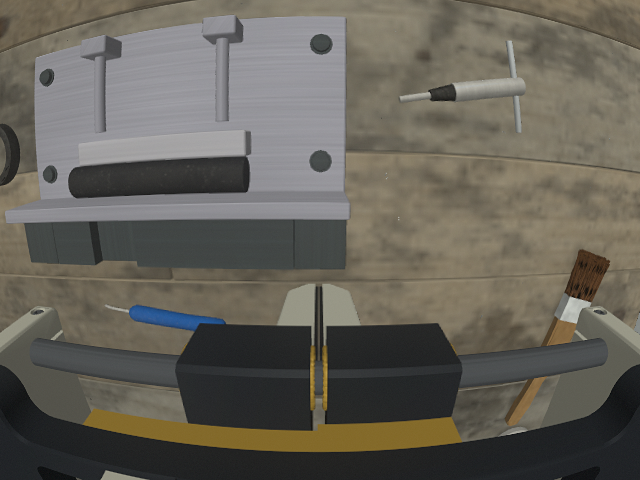

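The wrist view shows the ledge from (27,262) to (346,268), the notch at columns ~100–137 and the fingertips at (318,285). A tap wrench sits at (465,92), clear of the fingers. I'll check the clamp pose from here.

```bash
python3 - <<'E'
from h import *
f=imaging.grab_frame("wrist")
for n,uv,z in(("back left",(346,268),.05),("back right",(31,262),.05),("notch L back",(137,266),.05),("notch R back",(102,264),.05),("end seam",(294,268),.05),("fence bl top",(348,218),.074),("fence br top",(7,221),.074),("fence fl",(349,205),.074),("tip",(318,285),.151)): print(n,plane(f,uv,z,True).round(4))
E
```

```text
back left [0.5999 0.1032 0.05  ]
back right [ 0.597  -0.1965  0.05  ]
notch L back [ 0.5987 -0.0697  0.05  ]
notch R back [ 0.5974 -0.1059  0.05  ]
end seam [0.5996 0.0632 0.05  ]
fence bl top [0.5551 0.1022 0.074 ]
fence br top [ 0.5503 -0.1945  0.074 ]
fence fl [0.5461 0.1028 0.074 ]
tip [0.571  0.0819 0.151 ]
```

The pose agrees: ledge x from 0.556 to 0.600, left end centred at (0.578, 0.083), notch y from about -0.069 to -0.113. Going down onto the left end.

```bash
python3 -m handwheel '[[[0,0,0.12],0],[[0,0,0.24],0],[[0,0,0.36],0],[[0,0,0.44],0],[[0,0,0.46],0]]'; python3 -m handwheel '[[[0,0,0.005],0],[[0,0,0.01],0],[[0,0,0.015],0],[[0,0,0.02],0],[[0,0,0.02],0]]';  python3 -m handwheel '[[[0,0,0.005],0],[[0,0,0.01],0],[[0,0,0.015],0],[[0,0,0.02],0],[[0,0,0.02],0]]'
```

```text
t: 2.85
ee_pos: [0.5779, 0.0819, 0.0563]
tool_rot: [-0.002, 0.004, 1.0, -0.0]
force: [0.1, -0.3, 0.4]
opening: 0.0006
finger_force: 0.0
t: 3.27
ee_pos: [0.5798, 0.0818, 0.0553]
tool_rot: [0.001, 0.004, 1.0, 0.0]
force: [0.7, -1.0, 0.3]
opening: 0.0003
finger_force: 0.0
t: 3.68
ee_pos: [0.5793, 0.0817, 0.0504]
tool_rot: [-0.0, 0.004, 1.0, -0.0]
force: [0.1, 0.6, -0.1]
opening: 0.0006
finger_force: 0.0
```

```bash
for i in 1; do python3 -m handwheel '[[[0,0,0.002],0],[[0,0,0.003],0],[[0,0,0.005],0],[[0,0,0.005],0],[[0,0,0.005],0]]'; done; python3 -m handwheel '[[[0,0,0.002],0],[[0,0,0.003],0],[[0,0,0.005],0],[[0,0,0.005],0],[[0,0,0.005],0]]'
```

```text
t: 4.1
ee_pos: [0.5794, 0.0817, 0.0503]
tool_rot: [-0.0, 0.004, 1.0, -0.0]
force: [-2.7, -0.5, 8.9]
opening: 0.0002
finger_force: 4.4
t: 4.52
ee_pos: [0.5795, 0.0817, 0.0502]
tool_rot: [0.0, 0.004, 1.0, -0.0]
force: [-8.4, -1.1, 20.6]
opening: 0.0006
finger_force: 9.9
```

Touched down at z = 0.050 with 20 N (about 11 N/mm). I'll ease off to a light load and sweep to the right.

```bash
python3 -m handwheel '[[[0,0,-0.006],0],[[0,-0.02,-0.006],0],[[0,-0.06,-0.006],0],[[0,-0.1,-0.006],0],[[0,-0.15,-0.006],0]]'; python3 -m handwheel '[[[0,-0.04,0],0],[[0,-0.08,0],0],[[0,-0.12,0],0],[[0,-0.16,0],0],[[0,-0.2,0],0]]'; python3 -m handwheel '[[[0,-0.04,0],0],[[0,-0.08,0],0],[[0,-0.12,0],0],[[0,-0.15,0],0],[[0,-0.17,0],0]]'
```

```text
t: 4.93
ee_pos: [0.5798, 0.0517, 0.0503]
tool_rot: [0.001, 0.004, 1.0, 0.0]
force: [-0.1, 5.0, 6.3]
opening: 0.0002
finger_force: 3.1
t: 5.35
ee_pos: [0.5795, 0.0113, 0.0503]
tool_rot: [0.001, 0.004, 1.0, 0.0]
force: [0.4, 4.7, 6.4]
opening: 0.0007
finger_force: 3.2
t: 5.77
ee_pos: [0.5791, -0.0229, 0.0503]
tool_rot: [0.001, 0.005, 1.0, 0.0]
force: [0.4, 5.0, 7.2]
opening: 0.0003
finger_force: 3.4
```

```bash
python3 -m handwheel '[[[0,-0.04,0],0],[[0,-0.08,0],0],[[0,-0.12,0],0],[[0,-0.16,0],0],[[0,-0.2,0],0]]'; python3 -m handwheel '[[[0,-0.01,0],0],[[0,-0.02,0],0],[[0,-0.03,0],0],[[0,-0.04,0],0],[[0,-0.05,0],0]]'; python3 -m handwheel '[[[0,-0.01,0],0],[[0,-0.02,0],0],[[0,-0.03,0],0],[[0,-0.04,0],0],[[0,-0.05,0],0]]'
```

```text
t: 6.18
ee_pos: [0.5787, -0.0626, 0.0503]
tool_rot: [0.001, 0.004, 1.0, 0.0]
force: [0.2, 4.6, 6.4]
opening: 0.0004
finger_force: 3.5
t: 6.6
ee_pos: [0.5785, -0.0725, 0.0502]
tool_rot: [0.001, 0.004, 1.0, 0.0]
force: [-0.1, 3.8, 3.7]
opening: 0.0003
finger_force: 2.0
t: 7.02
ee_pos: [0.5779, -0.0826, 0.0496]
tool_rot: [-0.0, 0.004, 1.0, -0.0]
force: [-0.5, 0.1, 0.1]
opening: 0.0003
finger_force: 0.0
```

```bash
python3 -m handwheel '[[[0,-0.01,0],0],[[0,-0.015,0],0],[[0,-0.02,0],0],[[0,-0.025,0],0],[[0,-0.025,0],0]]'
```

```text
t: 7.43
ee_pos: [0.578, -0.0874, 0.0498]
tool_rot: [0.0, 0.004, 1.0, -0.0]
force: [0.0, 0.2, 0.7]
opening: 0.0003
finger_force: 0.0
```

The contact force vanished at y ≈ -0.083, so that is the notch. I'll centre at y ≈ -0.0905 and go down.

```bash
python3 -m handwheel '[[[0,-0.01,0],0],[[0,-0.015,0],0],[[0,-0.015,0.01],0],[[0,-0.015,0.02],0],[[0,-0.015,0.03],0]]'; python3 -m handwheel '[[[0,0,0.005],0],[[0,0,0.01],0],[[0,0,0.015],0],[[0,0,0.02],0],[[0,0,0.025],0]]'; python3 -m handwheel '[[[0,0,0.005],0],[[0,0,0.01],0],[[0,0,0.015],0],[[0,0,0.015],0],[[0,0,0.015],0]]'
```

```text
t: 7.85
ee_pos: [0.5779, -0.0902, 0.0435]
tool_rot: [-0.0, 0.004, 1.0, 0.0]
force: [-0.1, 0.5, 0.4]
opening: 0.0005
finger_force: 0.0
t: 8.27
ee_pos: [0.578, -0.0902, 0.0389]
tool_rot: [-0.0, 0.004, 1.0, 0.0]
force: [0.0, -0.3, 2.0]
opening: 0.0004
finger_force: 1.2
t: 8.68
ee_pos: [0.578, -0.0903, 0.0359]
tool_rot: [0.0, 0.004, 1.0, 0.0]
force: [-2.0, 1.3, 3.9]
opening: 0.0003
finger_force: 1.9
```

The release moves at about 2 N from z = 0.040, as described. On to the stop at about 0.032.

```bash
python3 -m handwheel '[[[0,0,0.005],0],[[0,0,0.01],0],[[0,0,0.015],0],[[0,0,0.02],0],[[0,0,0.02],0]]'; python3 -m handwheel '[[[0,0,0.002],0],[[0,0,0.004],0],[[0,0,0.006],0],[[0,0,0.006],0],[[0,0,0.006],0]]'
```

```text
t: 9.1
ee_pos: [0.578, -0.0903, 0.0323]
tool_rot: [0.0, 0.004, 1.0, 0.0]
force: [-4.1, 1.0, 9.1]
opening: 0.0007
finger_force: 4.6
t: 9.52
ee_pos: [0.5781, -0.0903, 0.0321]
tool_rot: [0.0, 0.004, 1.0, -0.0]
force: [-9.5, 1.9, 22.3]
opening: 0.0002
finger_force: 11.1
```

It is at the stop with 22 N. I'll hold once and look to confirm the jaw has opened and nothing else has moved.

```bash
python3 -m handwheel '[[[0,0,0],0],[[0,0,0],0],[[0,0,0],0],[[0,0,0],0],[[0,0,0],0]]'; python3 - <<'E'
from h import *;import cv2
a=cv2.imread("pics/scene0.png");b=imaging.grab_frame("scene")["image"][:,:,::-1]
c=[cv2.resize(i[215:445,190:450],None,fx=1.53,fy=1.53,interpolation=cv2.INTER_CUBIC) for i in(a,b)]
cv2.imwrite("pics/end.png",np.hstack(c))
E
```

```text
t: 9.93
ee_pos: [0.5781, -0.0903, 0.0321]
tool_rot: [0.0, 0.004, 1.0, -0.0]
force: [-7.9, 2.8, 22.3]
opening: 0.0007
finger_force: 11.1
```

View pics/end.png

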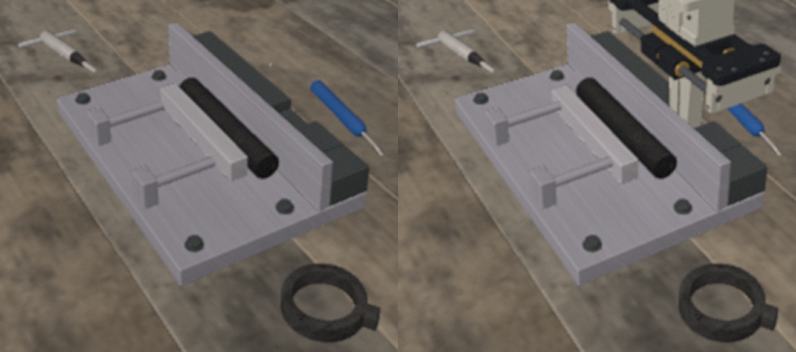

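The right half shows the jaw shifted away from the bar (its near end went from (238,170) to (626,170), minus the 398-pixel offset, about 10 px left). The bar, ring, deburring tool and tap wrench are where they were. Handing in.

```bash
python3 -c "
from plant import bot
print(bot.sign_off())"
```

```text
the job is handed in; nothing more can be done
None
```

I handed the job in with the fingertips holding the release against its stop at about 22 N; the jaw is visibly open, and the bar, ring, deburring tool and tap wrench look unmoved (no verdict came back).

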